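# Zero the portion counter and hold the butter curler ready

## Robot

A 6-joint arm with a two-finger parallel gripper is mounted at the origin on the work surface. World frame = base frame: x ahead of the robot, y to its left, z up, the work surface at z = 0. Lengths are in m, angles in rad, forces in N, time in s.
With the tool pointing down it reaches from about 0.25 to 0.85 m from the base axis. Payload 12.5 kg.
Tool frame: the origin (TCP) lies between the finger pads; the fingertips stand tip_extent ahead of it and the grasp point (between the pads) lies 8 mm behind it (tip_extent is the distance from the TCP to the fingertips, in m); z points along the fingers, y is the line along which they close (so a half turn about z gives the same grasp; the last joint's range is limited). The gripper opens to 93 mm and grips with 3 to 60 N. Pads are 15 mm wide; open, the fingers measure 128 mm over their backs; the gripper's body (75 mm by 188 mm) begins 65 mm behind the grasp point.
Start: joints at [1.216, 0.351, 1.652, -0, 1.139, -0.085], TCP at [0.147, 0.53, 0.23] pointing down, gripper open.
Joint ranges: [-2.75, 2.75], [-0.79, 2.1], [0.01, 2.65], [-1.57, 4.71], [0.07, 3.14], [-2.87, 2.87]. Speed limits (rad/s): [2.22, 2.22, 2.79, 3.14, 3.14, 3.14].

## Interface

Orientations are given as a 3x3 rotation matrix whose columns are the frame's x, y, z axes.
In Python, from workcell import get_obs, get_image, close_job, tip_extent gives the robot as it stands.
- The arm moves only by the shell command python3 -m inch 'ROWS' [FORCE]. ROWS is a JSON object of lists of equal length, an entry for each row: "translation": the shift along the tool's x, y, z in m, a list of three; "delta_rot": the turn, a rotation vector about the tool's x, y, z in rad, a list of three; "jaw": the finger opening in m, from 0 to 0.093. A call has 1 to 10 rows; each row is the pose to reach, as a shift and turn from the pose commanded when the call began, along the tool's axes at that moment; what a row does not reach only later rows make up. A row lasts 1/12 s, in which the tool goes at most 41.7 mm and 7.16 degrees, less where a joint would pass 70% of its speed; a pose out of reach is approached as far as the arm can. A call with a gripper value outside its range is refused whole. The fingers move at their own pace and stop on an object; FORCE is the grip in N (left out, the last holds). Time passes only in rows, so rows that repeat a pose let the fingers close. It gives the time, the measured TCP pose, the force and the opening at its end, in the units of the state.
- get_obs(): the state, without advancing time (a new reading comes with each control period).
- get_image(name): name is "scene" or "top"; returns a dict with "pixels" (420x560x3 uint8, blue, green, red), "K" (3x3 intrinsics, pixels), "distortion" ([k1, k2, p1, p2, k3] as OpenCV has them; the pictures are not rectified), "rvec" (rotation vector, rad) and "tvec" (3), from world to camera coordinates, as OpenCV has them. Camera axes: x right, y down, z forward; pixel columns grow to the right and rows downward; lengths in m; the calibration is good to about 2 mm. A picture is of the moment at which its call begins. There is no depth.
- close_job(): hands the job in, once; it reports no verdict.
The state is a dict: "clock": time; "q": joint angles; "dq": joint speeds; "joint_torque": joint torques, N m; "tool_pos": TCP position; "eef_rot": TCP orientation; "ft_force": force on the tool from outside, world axes, zero at the start; "torque": the same for the moment, N m; "gripper_width": finger opening in m.
Only numpy, scipy, OpenCV 4.12 (cv2) and the standard library are available. Lean on these libraries where they do the work, as an engineer would, in place of code of your own. Each camera call takes 0.05 s, during which the arm holds its last target. There are 200 camera calls.

## Task

Get ready for the next round of breakfast butter: first turn the portion counter's knob back to its zero stop and leave it there, then draw the butter curler up out of its wooden stand and hold it slanting at about 45 degrees, blade end down, with the blade over the breakfast board and about 10 cm above it. Finish while still holding the curler still in the gripper like that, touching nothing else with it; leave the board, coffee pot, jam jar and butter dish where they are.

Things in the scene. Friction and masses are not known exactly. Their poses are not given: they have to be found in the camera images.
- stand: Dark wooden block fixed to the table, 85 x 85 mm, 75 mm high; origin at the centre of its underside, z up. In the middle of its top a rectangular well, 22 mm (its x) by 28 mm (its y), 60 mm deep, in which the curler stands.
- curler: Stainless butter curler, 170 mm long, about 90 g, standing upright and loose (2 mm play) in the stand's well, axes like the stand's. Origin: centre of the blade's underside (15 mm above the table at the start); z runs up to the handle end. Hooked blade 18 (x) by 24 mm (y), z 0 to 36; round shank 8 mm thick to z 80; flat handle 14 (x) by 18 mm (y), z 80 to 170, wholly above the stand.
- curler_handle (a point): Point on the curler's axis inside its handle, 130 mm above the blade end (40 mm below the handle's top end), a good place to grip; axes as the curler's.
- counter: Portion counter: round grey case fixed to the table, 100 mm across, 40 mm high, with a white dial on top and the reset knob in its middle; origin at the centre of its underside, z up; the zero mark (long tick) lies towards its +x.
- knob_grip (a point): Point on the knob's vertical axis, 22 mm above the dial (62 mm above the table), turning with the knob. The knob is a black bar 44 mm long (its x) by 12 mm wide (its y), its top 34 mm above the dial, on a flat round hub 34 mm across and 6 mm high; its +x end carries the pointer.
- knob (a joint): Angle of the reset knob, rad: 0 with the pointer at the zero mark, where a stop blocks it; grows clockwise seen from above, so the reset turns it anticlockwise. It starts at 0.6 to 1.3; it turns stiffly enough (about 0.03 N m) to stay where it is left.
- board: Small light wooden breakfast board lying loose on the table, 180 mm (its x) by 120 mm (its y), 12 mm thick, 180 g; origin at the centre of its underside, z up.
- pot: Green enamel coffee pot with lid, bystander: 120 mm across at the foot, 184 mm high, spout to its +x (reaching 102 mm out), handle to its -x (93 mm out); origin at the centre of its underside.
- jar: Glass jam jar screwed shut, bystander: 68 mm across, 95 mm high; origin at the centre of its underside.
- dish: Covered white china butter dish, bystander: 100 mm (x) by 155 mm (y), 68 mm high; origin at the centre of its underside.
Not all that is in view belongs to the job. Of the things like the board, leave any that is pink; of the rest the larger one is meant. Of the things like the curler, leave any that is green; of the rest the smaller one is meant.

How it is judged:
By the outcome, as a careful person would: the job done as asked, in the order asked, and still so for the second after the job is handed in, while the arm keeps its last pose, push and grip.
It also fails if it takes over 53 s, if anything falls off the work surface, if the arm or the gripper's body presses on something with over 40 N, if the wrist force passes 120 N, or if a joint passes its speed limit or range.

## Working session

There is one attempt and no reset: what is moved stays moved. The work goes in short steps, Python scripts to look and compute and a shell command to move; the robot and the scene stay as the last step left them, time stands still between calls to the robot, and variables do not carry over. Pictures are saved under pics/ and viewed, on a budget of 10 in all, crops included, one or two more only if the job needs it, and the job is handed in when it is done.

```bash
mkdir -p pics; ls; cat > h.py <<'E'
import numpy as np, cv2
from workcell import get_obs, get_image, close_job, tip_extent
def grab(n,f=None):
    d=get_image(n)
    if f: cv2.imwrite(f,d["pixels"])
    return d
def ray(d,uv):
    K=np.array(d["K"],float);D=np.array(d["distortion"],float)
    R=cv2.Rodrigues(np.array(d["rvec"],float))[0];t=np.array(d["tvec"],float).ravel()
    p=cv2.undistortPoints(np.array(uv,float).reshape(-1,1,2),K,D).reshape(-1,2)
    r=np.c_[p,np.ones(len(p))]@R
    return -R.T@t, r/np.linalg.norm(r,axis=1)[:,None]
def onz(d,uv,z):
    c,r=ray(d,uv); return c+r*((z-c[2])/r[:,2])[:,None]
def tri(d1,u1,d2,u2):
    c1,r1=ray(d1,[u1]);c2,r2=ray(d2,[u2]);r1=r1[0];r2=r2[0]
    s=np.linalg.lstsq(np.c_[r1,-r2],c2-c1,rcond=None)[0]
    a=c1+s[0]*r1;b=c2+s[1]*r2; return (a+b)/2,np.linalg.norm(a-b)
def proj(d,P):
    return cv2.projectPoints(np.array(P,float).reshape(-1,3),np.array(d["rvec"],float),np.array(d["tvec"],float),np.array(d["K"],float),np.array(d["distortion"],float))[0].reshape(-1,2)
E
python3 - <<'E'
from h import *
import pickle
np.set_printoptions(precision=3,suppress=True)
ds={n:grab(n,f"pics/{n}1.png") for n in("scene","top")}
pickle.dump(ds,open("d1.pkl","wb"))
for n,d in ds.items(): print(n,ray(d,[[280,210]]),d["K"])
o=get_obs();print(o,tip_extent)
E
```

```text
pics
scene (array([ 1.155, -0.649,  0.727]), array([[-0.578,  0.553, -0.6  ]])) [[475.667   0.    279.796]
 [  0.    475.667 212.236]
 [  0.      0.      1.   ]]
top (array([ 0.348, -0.093,  1.361]), array([[ 0.163,  0.004, -0.987]])) [[530.746   0.    282.14 ]
 [  0.    530.746 207.806]
 [  0.      0.      1.   ]]
{'clock': 0.1, 'q': array([ 1.216,  0.351,  1.652, -0.   ,  1.139, -0.085]), 'dq': array([-0.001,  0.   , -0.001,  0.001, -0.001, -0.   ]), 'joint_torque': array([  0.   , -49.803, -28.571,   0.07 ,   0.024,   0.   ]), 'tool_pos': array([0.146, 0.53 , 0.229]), 'eef_rot': array([[-0.964,  0.266, -0.   ],
       [ 0.266,  0.964, -0.001],
       [ 0.   , -0.001, -1.   ]]), 'ft_force': array([-1.267,  0.539,  0.298]), 'torque': array([-0.032,  0.042, -0.008]), 'gripper_width': 0.09224695818880209} 0.011
```

View pics/scene1.png

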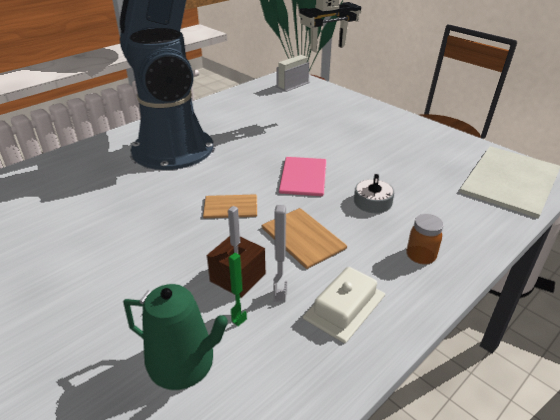

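View pics/top1.png

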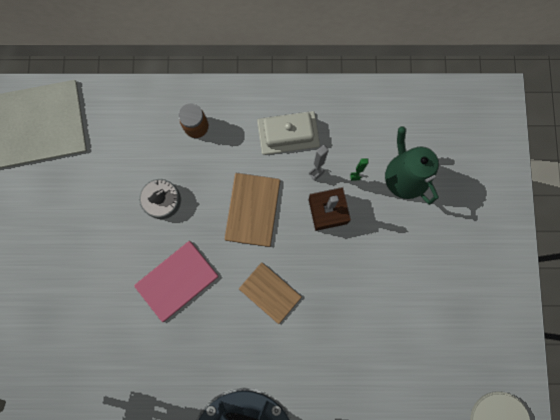

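The scene view shows the stand at (237,265) with the grey curler at (234,225) in it. A green curler (237,290) and a larger steel one (280,250) stand free. The larger wooden board is at (303,236) and the counter at (374,193). In the top view they are at: stand (330,208), board (253,209), counter (158,198), pot (412,172), dish (288,132).

```bash
python3 - <<'E'
from h import *
import pickle
np.set_printoptions(precision=3,suppress=True)
ds=pickle.load(open("d1.pkl","rb"));T=ds["top"];S=ds["scene"]
def crop(d,x,y,w,h,s): return cv2.resize(d["pixels"][y:y+h,x:x+w],(w*s,h*s),interpolation=cv2.INTER_CUBIC)
a=crop(T,130,170,60,60,6);b=crop(T,295,140,80,100,5)[:360*2]
c=crop(S,345,165,60,50,6);e=crop(S,200,195,100,110,4)
im=np.zeros((600,800,3),np.uint8)
im[:300,:360]=cv2.resize(a,(360,300)) if 0 else a[:300];
im[:500,400:800]=b[:500,:400]
im[300:600,:360]=c
cv2.imwrite("pics/crop1.png",im)
# masks
def big(m,k=3):
    m=cv2.morphologyEx(m.astype(np.uint8)*255,cv2.MORPH_OPEN,np.ones((3,3)))
    cs=cv2.findContours(m,0,cv2.CHAIN_APPROX_NONE)[0]
    return sorted(cs,key=cv2.contourArea)[::-1][:k]
h=cv2.cvtColor(T["pixels"],cv2.COLOR_BGR2HSV)
H,Sa,V=[h[...,i].astype(int) for i in range(3)]
for c in big((H>5)&(H<22)&(Sa>80)&(V>110)):
    P=onz(T,c.reshape(-1,2),.012)[:,:2].astype(np.float32); print("wood",cv2.boundingRect(c),cv2.minAreaRect(P))
for c in big((H<12)&(Sa>90)&(V<100),4):
    P=onz(T,c.reshape(-1,2),.075)[:,:2].astype(np.float32); print("dark",cv2.boundingRect(c),cv2.minAreaRect(P))
print("counter rough",onz(T,[[159,198]],.04))
for nm,uv,z in(("jar",[194,121],.09),("dish",[288,132],.05),("potlid",[428,161],.18),("big curler foot",[316,177],0),("big top",[323,150],.17),("green foot",[355,178],0),("green top",[364,160],.17)):print(nm,onz(T,[uv],z))
E
```

```text
wood (225, 174, 54, 71) ((0.5740771293640137, -0.014880858361721039), (0.1156400516629219, 0.17603857815265656), 81.82936096191406)
wood (240, 264, 60, 59) ((0.36088109016418457, -0.06097978353500366), (0.13122734427452087, 0.08666405826807022), 49.21922302246094)
dark (310, 191, 24, 32) ((0.5731249451637268, -0.18670809268951416), (0.05086500942707062, 0.07818577438592911), 76.79546356201172)
dark (329, 212, 13, 11) ((0.5430959463119507, -0.22271986305713654), (0.029665030539035797, 0.024785296991467476), 89.97982788085938)
dark (335, 189, 10, 9) ((0.6030279397964478, -0.23472937941551208), (0.02216854877769947, 0.020134951919317245), 89.9779052734375)
dark (336, 202, 6, 7) ((0.57291579246521, -0.2317855805158615), (0.012301864102482796, 0.015155304223299026), 89.00450897216797)
counter rough [[0.597 0.219 0.04 ]]
jar [[0.783 0.127 0.09 ]]
dish [[ 0.768 -0.108  0.05 ]]
potlid [[ 0.657 -0.427  0.18 ]]
big curler foot [[ 0.661 -0.182  0.   ]]
big top [[ 0.686 -0.188  0.17 ]]
green foot [[ 0.658 -0.285  0.   ]]
green top [[ 0.662 -0.282  0.17 ]]
```

View pics/crop1.png

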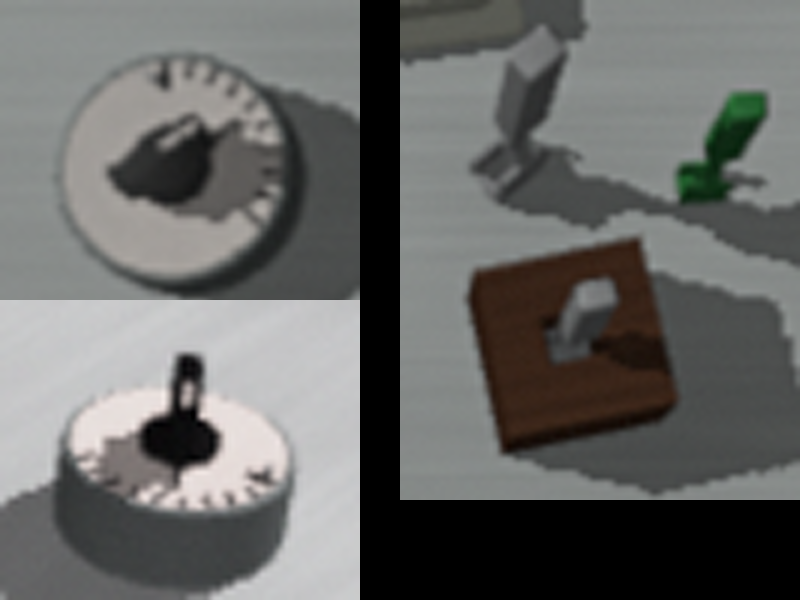

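The crop shows the dial centre at top px (158.7,197.5), the zero tick at (157,182.5), and the white pointer stripe from (156.7,194) to (163.5,189.7). The handle top in the stand is at (334.5,198.5).

```bash
python3 - <<'E'
from h import *
import pickle
np.set_printoptions(precision=3,suppress=True)
ds=pickle.load(open("d1.pkl","rb"));T=ds["top"];S=ds["scene"]
# dial ellipse: bright pixels round counter
def dial(d,x,y,r,thr):
    g=cv2.cvtColor(d["pixels"],cv2.COLOR_BGR2HSV)[y-r:y+r,x-r:x+r]
    m=((g[...,2]>thr)).astype(np.uint8)*255
    return m
c=onz(T,[[158.7,197.5]],.04)[0];z=onz(T,[[157,182.5]],.04)[0]
print("dial c",c,"zero",np.degrees(np.arctan2(*(z-c)[1::-1])),np.linalg.norm(z-c))
s=onz(T,[[156.7,194],[163.5,189.7]],.074);print("stripe",s,np.degrees(np.arctan2(*(s[1]-s[0])[1::-1])), "from axis",np.degrees(np.arctan2(*(s[1]-c)[1::-1])))
# dial two-view: left/right/top/bottom rims in scene crop
u=[345+np.array([68,292,180,180])/6,165+np.array([437,455,388,515])/6-50]
print("scene dial",onz(S,np.c_[u[0],u[1]],.04))
print("2view dial",tri(T,[158.7,197.5],S,[375,165+447/6-50]))
print("2view bar top",tri(T,[160.2,191.8],S,[345+188/6,165+58/6]))
print("2view handle top",tri(T,[334.4,198.4],S,[234,208]))
# stand top corners in top
q=np.array([[471,295],[640,240],[675,405],[505,452]])
q2=np.array([295,140])+(np.array([[471,270],[640,240],[677,402],[505,440]])-[400,0])/5
P=onz(T,q2,.075);print("stand",P,P.mean(0),np.degrees(np.arctan2(*(P[1]-P[0])[1::-1])))
print("handle at .185",onz(T,[[334.4,198.4]],.185))
e=cv2.resize(S["pixels"][195:310,205:300],None,fx=5,fy=5,interpolation=cv2.INTER_CUBIC);cv2.imwrite("pics/crop2.png",e)
E
```

```text
dial c [0.599 0.219 0.04 ] zero 8.517450988120476 0.03927975066987109
stripe [[0.601 0.217 0.074]
 [0.612 0.2   0.074]] -56.53674898914204 from axis -55.47033599804388
scene dial [[0.56  0.192 0.04 ]
 [0.634 0.25  0.04 ]
 [0.57  0.257 0.04 ]
 [0.628 0.18  0.04 ]]
2view dial (array([0.598, 0.219, 0.041]), np.float64(0.0002489479988091744))
2view bar top (array([0.604, 0.205, 0.094]), np.float64(0.003376172148492341))
2view handle top (array([ 0.569, -0.21 ,  0.186]), np.float64(0.0015409017581079348))
stand [[ 0.601 -0.16   0.075]
 [ 0.616 -0.244  0.075]
 [ 0.535 -0.26   0.075]
 [ 0.516 -0.176  0.075]] [ 0.567 -0.21   0.075] -79.78506955536622
handle at .185 [[ 0.569 -0.211  0.185]]
```

View pics/crop2.png

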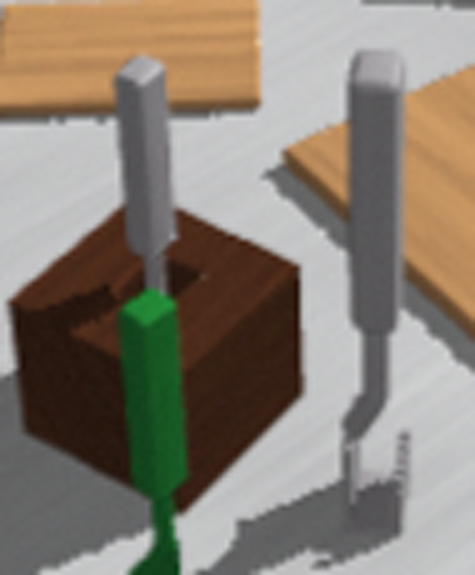

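Seen in crop2: our curler's handle top is at scene px (233,209). This gives (0.568,-0.210,0.186) from two views, and the well is visible behind its shank. Next, move towards the counter while turning to the knob's bearing (-56.5°).

```bash
python3 -m inch '{"translation":[[-0.519,-0.179,0.08],[-0.519,-0.179,0.08],[-0.519,-0.179,0.08],[-0.519,-0.179,0.08],[-0.519,-0.179,0.08],[-0.519,-0.179,0.08],[-0.519,-0.179,0.08],[-0.519,-0.179,0.08],[-0.519,-0.179,0.08],[-0.519,-0.179,0.08]],"delta_rot":[[0,0,0.717],[0,0,0.717],[0,0,0.717],[0,0,0.717],[0,0,0.717],[0,0,0.717],[0,0,0.717],[0,0,0.717],[0,0,0.717],[0,0,0.717]],"jaw":[0.06,0.06,0.06,0.06,0.06,0.06,0.06,0.06,0.06,0.06]}' 20; python3 -c "
from h import *
o=get_obs();R=o['eef_rot'];print(o['tool_pos'],R,R.T@(np.array([.599,.219,.13])-o['tool_pos']),np.degrees(np.arctan2(R[1,1],R[0,1])),o['q'])"
```

```text
clock: 0.93
tool_pos: [0.4878, 0.295, 0.1691]
eef_rot: [[-0.551, 0.834, -0.0], [0.834, 0.551, -0.0], [0.0, -0.0, -1.0]]
ft_force: [0.5, 0.1, -0.1]
gripper_width: 0.0601
[0.4877676  0.29503215 0.16907135] [[-5.51303579e-01  8.34304643e-01 -3.56516347e-04]
 [ 8.34304716e-01  5.51303562e-01 -1.51654463e-04]
 [ 7.00227093e-05 -3.81050918e-04 -9.99999925e-01]] [-0.12475954  0.05089979  0.03904322] 33.456491564679936 [ 4.62314014e-01  4.55189234e-01  1.65774158e+00  2.71698424e-05
  1.02904857e+00 -1.21625921e-01]
```

```bash
python3 -m inch '{"translation":[[-0.125,0.051,0.039],[-0.125,0.051,0.039],[-0.125,0.051,0.039],[-0.125,0.051,0.039],[-0.125,0.051,0.039],[-0.125,0.051,0.039]],"delta_rot":[[0,0,0],[0,0,0],[0,0,0],[0,0,0],[0,0,0],[0,0,0]],"jaw":[0.06,0.06,0.06,0.06,0.06,0.06]}'; python3 - <<'E'
from h import *
o=get_obs();R=o['eef_rot'];print(o['tool_pos'],R.T@(np.array([.599,.219,.062])-o['tool_pos']))
d=grab("scene");cv2.imwrite("pics/s3.png",cv2.resize(d["pixels"][120:240,310:450],None,fx=4,fy=4,interpolation=cv2.INTER_CUBIC))
E
```

```text
clock: 1.43
tool_pos: [0.5974, 0.2204, 0.13]
eef_rot: [[-0.55, 0.835, -0.001], [0.835, 0.55, -0.0], [0.001, -0.001, -1.0]]
ft_force: [-0.6, 0.6, -0.8]
gripper_width: 0.0598
[0.59741068 0.22035214 0.1299632 ] [-0.00204899  0.00067132  0.06796103]
```

View pics/s3.png

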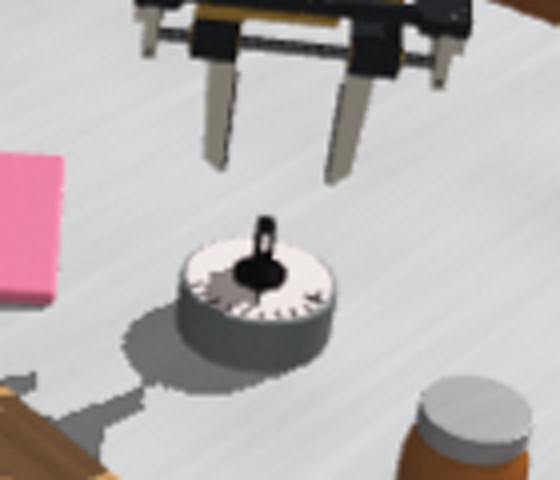

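Fingers are centred over the knob bar (crop (265,235)). Descend and close.

```bash
python3 -m inch '{"translation":[[-0.001,0.001,0.03],[-0.001,0.001,0.06],[-0.001,0.001,0.067],[-0.001,0.001,0.067],[-0.001,0.001,0.067],[-0.001,0.001,0.067],[-0.001,0.001,0.067],[-0.001,0.001,0.067],[-0.001,0.001,0.067],[-0.001,0.001,0.067]],"delta_rot":[[0,0,0],[0,0,0],[0,0,0],[0,0,0],[0,0,0],[0,0,0],[0,0,0],[0,0,0],[0,0,0],[0,0,0]],"jaw":[0.06,0.06,0.06,0.06,0.0,0.0,0.0,0.0,0.0,0.0]}' 20
```

```text
clock: 2.32
tool_pos: [0.5995, 0.2202, 0.0641]
eef_rot: [[-0.551, 0.834, 0.001], [0.834, 0.551, 0.0], [-0.0, 0.001, -1.0]]
ft_force: [0.2, -1.2, 0.4]
gripper_width: 0.0248
```

```bash
python3 -m inch '{"translation":[[0,0,0],[0,0,0],[0,0,0],[0,0,0],[0,0,0],[0,0,0]],"delta_rot":[[0,0,0],[0,0,0],[0,0,0],[0,0,0],[0,0,0],[0,0,0]],"jaw":[0.0,0.0,0.0,0.0,0.0,0.0]}' 20
```

```text
clock: 2.82
tool_pos: [0.5977, 0.2193, 0.0635]
eef_rot: [[-0.551, 0.834, -0.004], [0.834, 0.551, -0.002], [0.001, -0.005, -1.0]]
ft_force: [-9.3, -5.0, 8.5]
gripper_width: 0.0118
```

```bash
python3 -m inch '{"translation":[[0,-0.001,0],[0,-0.001,0],[0,-0.001,0],[0,-0.001,0],[0,-0.001,0],[0,-0.001,0],[0,-0.001,0],[0,-0.001,0],[0,-0.001,0],[0,-0.001,0]],"delta_rot":[[0,0,-0.1],[0,0,-0.2],[0,0,-0.3],[0,0,-0.4],[0,0,-0.5],[0,0,-0.6],[0,0,-0.7],[0,0,-0.8],[0,0,-0.9],[0,0,-1.0]],"jaw":[0.0,0.0,0.0,0.0,0.0,0.0,0.0,0.0,0.0,0.0]}' 20;python3 - <<'E'
from h import *
o=get_obs();R=o['eef_rot'];print(o['torque'],o['q'],np.degrees(np.arctan2(R[1,1],R[0,1])))
E
```

```text
clock: 3.65
tool_pos: [0.5977, 0.2193, 0.0636]
eef_rot: [[-1.0, -0.018, -0.002], [-0.018, 1.0, -0.001], [0.002, -0.001, -1.0]]
ft_force: [-4.5, -1.9, 4.9]
gripper_width: 0.0118
[-0.40640409  0.83318598  0.02602123] [ 2.78584681e-01  7.01984763e-01  1.52900415e+00 -2.64834907e-04
  9.12805955e-01 -1.31009436e+00] 91.03394244629628
```

```bash
for i in 1; do python3 -m inch '{"translation":[[0,0,0],[0,0,0],[0,0,0],[0,0,0]],"delta_rot":[[0,0,-0.05],[0,0,-0.1],[0,0,-0.1],[0,0,-0.1]],"jaw":[0.0,0.0,0.0,0.0]}' 20;done;python3 - <<'E'
from h import *
o=get_obs();R=o['eef_rot'];print(o['torque'],np.degrees(np.arctan2(R[1,1],R[0,1])))
E
```

```text
clock: 3.98
tool_pos: [0.5977, 0.2193, 0.0636]
eef_rot: [[-0.994, -0.113, -0.002], [-0.113, 0.994, -0.001], [0.002, -0.001, -1.0]]
ft_force: [-5.6, -2.5, 5.0]
gripper_width: 0.0117
[-0.32979078  0.83189637  0.03358157] 96.50469491188872
```

```bash
python3 -m inch '{"translation":[[0,0,0],[0,0,0],[0,0,0],[0,0,0]],"delta_rot":[[0,0,-0.03],[0,0,-0.06],[0,0,-0.06],[0,0,-0.06]],"jaw":[0.0,0.0,0.0,0.0]}' 20;python3 - <<'E'
from h import *
o=get_obs();R=o['eef_rot'];print(o['torque'],np.degrees(np.arctan2(R[1,1],R[0,1])))
E
```

```text
clock: 4.32
tool_pos: [0.5978, 0.2193, 0.0636]
eef_rot: [[-0.985, -0.171, -0.002], [-0.171, 0.985, -0.0], [0.002, -0.0, -1.0]]
ft_force: [-5.3, -2.2, 6.1]
gripper_width: 0.0121
[-0.41623526  0.85925511 -0.35638572] 99.84682579730215
```

Torque about z jumped from 0.03 to -0.36 N m, so the stop is reached. Release, rise, check.

```bash
python3 -m inch '{"translation":[[0,0,0],[0,0,0],[0,0,0],[0,0,0],[0,0,0],[0,0,0],[0,0,-0.03],[0,0,-0.07],[0,0,-0.11],[0,0,-0.15]],"delta_rot":[[0,0,0],[0,0,0],[0,0,0],[0,0,0],[0,0,0],[0,0,0],[0,0,0],[0,0,0],[0,0,0],[0,0,0]],"jaw":[0.06,0.06,0.06,0.06,0.06,0.06,0.06,0.06,0.06,0.06]}'
python3 -m inch '{"translation":[[0,-0.04,0],[0,-0.08,0],[0,-0.12,0],[0,-0.16,0],[0,-0.2,0],[0,-0.24,0],[0,-0.24,0]],"delta_rot":[[0,0,0],[0,0,0],[0,0,0],[0,0,0],[0,0,0],[0,0,0],[0,0,0]],"jaw":[0.06,0.06,0.06,0.06,0.06,0.06,0.06]}'
python3 - <<'E'
from h import *
o=get_obs();R=o['eef_rot'];print(o['tool_pos'],R)
a=grab("top")["pixels"][165:230,125:190];b=grab("scene")["pixels"][160:225,340:405]
cv2.imwrite("pics/k4.png",cv2.resize(np.hstack([a,b]),None,fx=6,fy=6,interpolation=cv2.INTER_CUBIC))
E
```

```text
clock: 5.15
tool_pos: [0.5981, 0.2196, 0.2153]
eef_rot: [[-0.985, -0.172, -0.0], [-0.172, 0.985, -0.0], [0.0, -0.0, -1.0]]
ft_force: [0.5, 0.2, -0.7]
gripper_width: 0.0599
clock: 5.73
tool_pos: [0.6405, -0.023, 0.2135]
eef_rot: [[-0.986, -0.168, 0.001], [-0.168, 0.986, -0.002], [-0.0, -0.002, -1.0]]
ft_force: [0.2, -0.2, 0.3]
gripper_width: 0.06
[ 0.64046176 -0.02303835  0.21347339] [[-9.85841167e-01 -1.67680876e-01  5.63858385e-04]
 [-1.67681564e-01  9.85839987e-01 -1.55371259e-03]
 [-2.95346254e-04 -1.62626249e-03 -9.99998634e-01]]
```

View pics/k4.png

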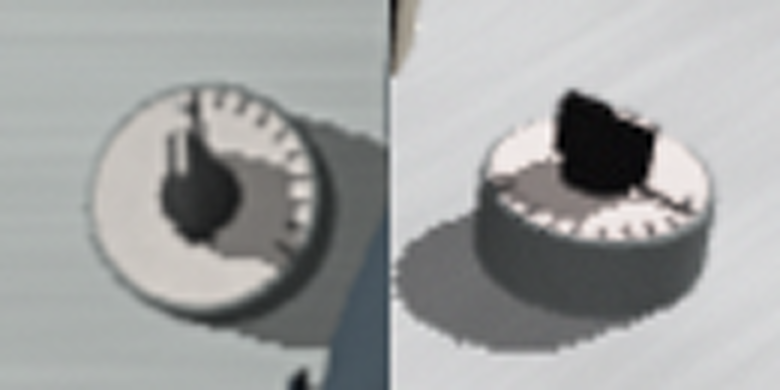

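The pointer stripe now lines up with the long tick (crop left (185,110)) in both views, so the knob is at zero. Next, go above the curler.

```bash
python3 -m inch '{"translation":[[0.035,0.006,-0.015],[0.07,0.012,-0.02],[0.076,-0.025,-0.02],[0.082,-0.062,-0.02],[0.088,-0.1,-0.02],[0.095,-0.135,-0.02],[0.102,-0.172,-0.02],[0.102,-0.172,-0.02],[0.102,-0.172,-0.02]],"delta_rot":[[0,0,0],[0,0,0],[0,0,0],[0,0,0],[0,0,0],[0,0,0],[0,0,0],[0,0,0],[0,0,0]],"jaw":[0.06,0.06,0.06,0.06,0.06,0.06,0.06,0.06,0.06]}'
python3 - <<'E'
from h import *
o=get_obs();R=o['eef_rot'];print(o['tool_pos'],R.T@(np.array([.569,-.2105,.137])-o['tool_pos']))
a=grab("top")["pixels"][130:250,270:380];b=grab("scene")["pixels"][120:240,180:310]
cv2.imwrite("pics/c5.png",cv2.resize(np.hstack([a,b]),None,fx=3.3,fy=3.3,interpolation=cv2.INTER_CUBIC))
E
```

```text
clock: 6.58
tool_pos: [0.569, -0.2039, 0.2334]
eef_rot: [[-0.985, -0.171, -0.0], [-0.171, 0.985, 0.0], [0.0, 0.0, -1.0]]
ft_force: [0.4, 0.5, 1.1]
gripper_width: 0.0601
[ 0.56898116 -0.20390827  0.23336701] [ 0.00110662 -0.00653205  0.09636473]
```

View pics/c5.png

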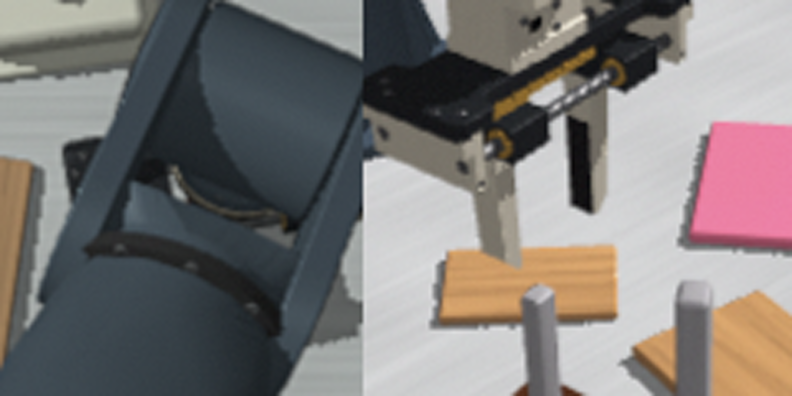

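Scene crop: fingertips at (505,262) and (588,210) straddle the handle top (539,292), with a 6 mm shift still to add. Descend and close.

```bash
python3 -m inch '{"translation":[[0.001,-0.0065,0.0],[0.001,-0.0065,0.0],[0.001,-0.0065,0.035],[0.001,-0.0065,0.07],[0.001,-0.0065,0.096],[0.001,-0.0065,0.096],[0.001,-0.0065,0.096],[0.001,-0.0065,0.096]],"delta_rot":[[0,0,0],[0,0,0],[0,0,0],[0,0,0],[0,0,0],[0,0,0],[0,0,0],[0,0,0]],"jaw":[0.06,0.06,0.06,0.06,0.06,0.06,0.06,0.06]}'
python3 -m inch '{"translation":[[0,0,0],[0,0,0],[0,0,0],[0,0,0],[0,0,0],[0,0,0],[0,0,0],[0,0,0],[0,0,0],[0,0,0]],"delta_rot":[[0,0,0],[0,0,0],[0,0,0],[0,0,0],[0,0,0],[0,0,0],[0,0,0],[0,0,0],[0,0,0],[0,0,0]],"jaw":[0,0,0,0,0,0,0,0,0,0]}' 30
```

```text
clock: 7.35
tool_pos: [0.5701, -0.2104, 0.1394]
eef_rot: [[-0.985, -0.173, 0.002], [-0.173, 0.985, -0.001], [-0.002, -0.001, -1.0]]
ft_force: [0.1, -0.1, -0.6]
gripper_width: 0.0601
clock: 8.18
tool_pos: [0.5691, -0.2104, 0.1376]
eef_rot: [[-0.985, -0.172, -0.0], [-0.172, 0.985, -0.0], [0.0, -0.0, -1.0]]
ft_force: [0.1, -0.1, 2.3]
gripper_width: 0.0175
```

```bash
python3 -m inch '{"translation":[[0,0,0],[0,0,0],[0,0,-0.01],[0,0,-0.025],[0,0,-0.04],[0,0,-0.06],[0,0,-0.08],[0,0,-0.1],[0,0,-0.12],[0,0,-0.12]],"delta_rot":[[0,0,0],[0,0,0],[0,0,0],[0,0,0],[0,0,0],[0,0,0],[0,0,0],[0,0,0],[0,0,0],[0,0,0]],"jaw":[0,0,0,0,0,0,0,0,0,0]}' 40
python3 - <<'E'
from h import *
o=get_obs();print(o['torque'],o['q'])
b=grab("scene","pics/l6.png")
E
```

```text
clock: 9.02
tool_pos: [0.5703, -0.2109, 0.2621]
eef_rot: [[-0.985, -0.172, 0.006], [-0.172, 0.985, -0.003], [-0.005, -0.004, -1.0]]
ft_force: [0.4, -0.7, -1.1]
gripper_width: 0.0178
[ 0.05565544 -0.03854436 -0.02349535] [-4.30712617e-01  4.24833067e-01  1.46024588e+00  1.35041700e-05
  1.25026081e+00 -2.17474650e+00]
```

View pics/l6.png

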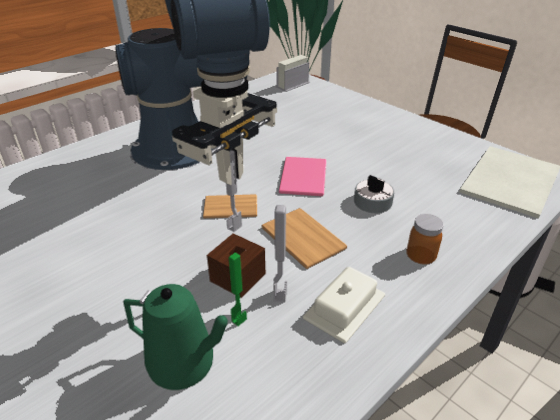

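The curler is out of the well, upright, with its blade at (234,222). Before choosing the tilt direction I'll check wrist margin with a quick planar fit of the arm.

```bash
python3 - <<'E'
import numpy as np
from scipy.optimize import least_squares,fsolve
np.set_printoptions(precision=3,suppress=True)
q=np.array([[.351,1.652],[.4552,1.6577],[.702,1.529],[.4248,1.4602]])
r=np.array([np.hypot(.146,.53),np.hypot(.4878,.295),np.hypot(.5977,.2193),np.hypot(.5703,.2109)]);z=np.array([.229,.169,.0636,.2621])
A=[];b=[]
for (a,c),R,Z in zip(q,r,z):
    s=a+c
    A+=[[1,np.sin(a),np.sin(s),np.cos(s),0],[0,np.cos(a),np.cos(s),-np.sin(s),1]];b+=[R,Z]
x,res,rk,sv=np.linalg.lstsq(np.array(A),np.array(b),rcond=None);print("a,l1,l2,off,h-L",x,res,rk,sv, np.array(A)@x-b)
a,l1,l2,of,hL=x
for L in(.2,.25,.3,.35):
  for name,rt,zt,ang in(("out",.48,.21,135),("in",.67,.21,225)):
    t=np.radians(ang);wr=rt-L*np.sin(t);wz=zt-L*np.cos(t)
    f=lambda v:[a+l1*np.sin(v[0])+l2*np.sin(v.sum())+of*np.cos(v.sum())-wr, hL+L+l1*np.cos(v[0])+l2*np.cos(v.sum())-of*np.sin(v.sum())-wz]
    s,_,ok,_=fsolve(f,[.3,1.8],full_output=1);print(L,name,ok,s,"q5",t-s.sum())
E
```

```text
a,l1,l2,off,h-L [ 0.002  0.49   0.44   0.049 -0.003] [0.] 5 [3.456 2.823 0.201 0.181 0.118] [ 0.  0. -0.  0.  0. -0. -0. -0.]
0.2 out 1 [0.093 2.223] q5 0.04041296547851658
0.2 in 1 [0.92  0.869] q5 2.1373892379913357
0.25 out 1 [0.06  2.312] q5 -0.0160845045064284
0.25 in 1 [1.02 0.71] q5 2.197627091833181
0.3 out 1 [0.031 2.4  ] q5 -0.07473903588620479
0.3 in 1 [1.136 0.51 ] q5 2.2806290016523896
0.35 out 1 [0.006 2.487] q5 -0.13701407563164958
0.35 in 1 [1.304 0.2  ] q5 2.422668183207392
```

The fit is exact. Tilting outward would drive joint 5 to its limit; tilting with the blade towards the robot is fine (q5≈2.2). So: move upright over the board, then tilt +45° about tool y. Target TCP is about (0.630,0.000,0.202).

```bash
python3 -m inch '{"translation":[[-0.005,0.02,-0.01],[-0.014,0.045,-0.02],[-0.024,0.075,-0.03],[-0.034,0.105,-0.03],[-0.044,0.135,-0.03],[-0.054,0.165,-0.03],[-0.06,0.19,-0.03],[-0.066,0.202,-0.03],[-0.066,0.202,-0.03],[-0.066,0.202,-0.03]],"delta_rot":[[0,0,0],[0,0,0],[0,0,0],[0,0,0],[0,0,0],[0,0,0],[0,0,0],[0,0,0],[0,0,0],[0,0,0]],"jaw":[0,0,0,0,0,0,0,0,0,0]}' 40
python3 -m inch '{"translation":[[0,0,0],[0,0,0],[0,0,0],[0,0,0],[0,0,0],[0,0,0],[0,0,0],[0,0,0],[0,0,0],[0,0,0]],"delta_rot":[[0,0.08,0],[0,0.16,0],[0,0.24,0],[0,0.32,0],[0,0.4,0],[0,0.48,0],[0,0.56,0],[0,0.64,0],[0,0.72,0],[0,0.785,0]],"jaw":[0,0,0,0,0,0,0,0,0,0]}' 40
python3 -m inch '{"translation":[[0,0,0],[0,0,0],[0,0,0]],"delta_rot":[[0,0,0],[0,0,0],[0,0,0]],"jaw":[0,0,0]}' 40
python3 - <<'E'
from h import *
o=get_obs();R=o['eef_rot'];print(o['q'],R.T@(np.array([.63,0,.202])-o['tool_pos']))
E
```

```text
clock: 9.9
tool_pos: [0.5992, -0.0001, 0.2867]
eef_rot: [[-0.985, -0.173, -0.001], [-0.173, 0.985, -0.0], [0.001, -0.0, -1.0]]
ft_force: [-0.2, 0.3, -0.9]
gripper_width: 0.0177
clock: 10.73
tool_pos: [0.5994, -0.0017, 0.2867]
eef_rot: [[-0.694, -0.17, -0.7], [-0.12, 0.985, -0.121], [0.71, 0.001, -0.704]]
ft_force: [0.9, -1.0, -1.2]
gripper_width: 0.018
clock: 10.98
tool_pos: [0.5994, -0.0009, 0.2877]
eef_rot: [[-0.699, -0.171, -0.695], [-0.121, 0.985, -0.121], [0.705, 0.0, -0.709]]
ft_force: [-0.1, -0.5, -1.1]
gripper_width: 0.0181
[-0.01936308  0.82688496  0.90869289 -0.16354655  2.17288108 -1.80064944] [-0.0818968  -0.00438486  0.03938587]
```

```bash
python3 -m inch '{"translation":[[-0.02,-0.001,0.01],[-0.04,-0.002,0.02],[-0.06,-0.003,0.03],[-0.082,-0.004,0.039],[-0.082,-0.004,0.039],[-0.082,-0.004,0.039],[-0.082,-0.004,0.039]],"delta_rot":[[0,0,0],[0,0,0],[0,0,0],[0,0,0],[0,0,0],[0,0,0],[0,0,0]],"jaw":[0,0,0,0,0,0,0]}' 40
python3 - <<'E'
from h import *
import pickle
o=get_obs();R=o['eef_rot'];p=o['tool_pos'];t=p+.1226*R[:,2];print("tip",t,o['q'])
d=grab("scene");T=grab("top","pics/t7.png");pickle.dump((d,T),open("d7.pkl","wb"))
print("pred tip/handle-top px",proj(d,[t,p-.0474*R[:,2]]))
cv2.imwrite("pics/s7.png",np.hstack([cv2.resize(d["pixels"][110:290,200:400],(600,540),interpolation=cv2.INTER_CUBIC),cv2.resize(T["pixels"][100:280,210:276],(198,540))]))
E
```

```text
clock: 11.57
tool_pos: [0.6301, 0.0011, 0.204]
eef_rot: [[-0.699, -0.172, -0.694], [-0.122, 0.985, -0.122], [0.705, -0.0, -0.709]]
ft_force: [-0.3, -0.6, -1.1]
gripper_width: 0.018
tip [ 0.54496082 -0.01383272  0.11704214] [-0.01597023  0.96059384  0.85319519 -0.15392309  2.09581326 -1.78286926]
pred tip/handle-top px [[296.38641726 192.22218094]
 [347.47980755 162.59255996]]
```

View pics/s7.png

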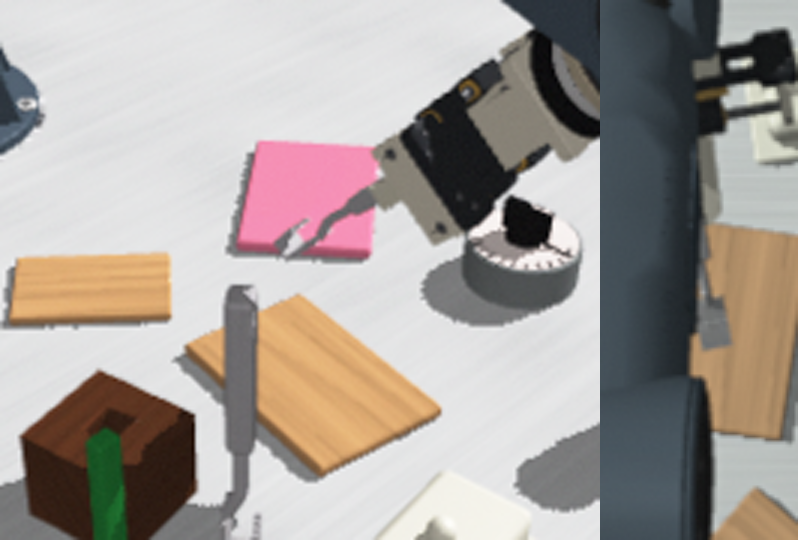

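Scene: the blade end is at px (295,192), against a predicted (296,192). The blade hangs over the board in the top view at (247,215), and the knob is still at zero. Last check for stillness, then hand in.

```bash
python3 -m inch '{"translation":[[0,0,0],[0,0,0],[0,0,0],[0,0,0],[0,0,0],[0,0,0]],"delta_rot":[[0,0,0],[0,0,0],[0,0,0],[0,0,0],[0,0,0],[0,0,0]],"jaw":[0,0,0,0,0,0]}' 40
python3 - <<'E'
from h import *
import pickle
d,T=pickle.load(open("d7.pkl","rb"));print("tip 2 views",tri(T,[247.5,215.5],d,[295,191.7]))
d1=pickle.load(open("d1.pkl","rb"))
N=grab("scene")
df=cv2.absdiff(N["pixels"],d["pixels"]).max();print("moved px since last",df)
def wood(p):
    h=cv2.cvtColor(p,cv2.COLOR_BGR2HSV)[200:270,255:350];m=(h[...,0]>5)&(h[...,0]<22)&(h[...,1]>80)&(h[...,2]>110)
    return [v.mean() for v in np.nonzero(m)]
print(wood(d1["scene"]["pixels"]),wood(N["pixels"]))
o=get_obs();print(o['tool_pos'],np.abs(o['dq']).max(),o['gripper_width'])
close_job()
E
```

```text
clock: 12.17
tool_pos: [0.63, 0.0013, 0.202]
eef_rot: [[-0.697, -0.172, -0.696], [-0.122, 0.985, -0.122], [0.707, -0.0, -0.707]]
ft_force: [-0.1, -0.3, -1.3]
gripper_width: 0.0177
tip 2 views (array([ 0.53994658, -0.01165201,  0.11512427]), np.float64(0.002152163984077363))
moved px since last 158
[np.float64(37.48984098939929), np.float64(51.82641342756184)] [np.float64(37.97423986486486), np.float64(50.99324324324324)]
[0.62995824 0.00132309 0.20196965] 0.0015831517934020308 0.017695517762766205
the job is handed in; nothing more can be done
```

The job is done and handed in at about 12 s on the clock, well inside the 53 s limit.

- **Knob:** I turned it anticlockwise until it met the zero stop, where the torque jumped from 0.03 to −0.36 N m. After I let go, both cameras showed the pointer on the long tick.
- **Curler:** I drew the smaller steel curler up out of the stand and am holding it at 45°, blade down, with a 40 N grip. The opening read 17.7 mm on the 18 mm handle.
- **Blade position:** two views put the blade end at (0.540, −0.012, 0.115), and the arm pose gives (0.545, −0.014, 0.115). That is over the larger wooden board, about 10.3 cm above its top.

**Checks that disagreed:**
- The arm was still at hand-in (joint speeds under 0.002 rad/s). Even so, the image-difference check showed a maximum change of 158 between the last two scene pictures. I put that down to edge pixels from about 2 mm of settling, but did not look into it.
- The board's colour patch shifted by less than 1 px from the first picture. I think this comes from a change in shadow, because nothing touched the board.

I didn't measure the pot, jar or dish again at the end. The arm never came near them, and the wrist force stayed near zero after the lift.

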